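Pack the slide rules dry: open the screw-top tin, load the case, latch its gasketed lid

TASK

Put the slide rules away dry: lay every slide rule lying in the drawer in the long compartment of the open instrument case, unscrew the blue tin's tight cap, set the cap down on the drawer floor, and put the drying cartridge from the tin into the small end compartment of the case. Once everything is in, swing the orange lid over and press it down against its rubber gasket until the latch catches and holds it shut. Leave the stapler, the eraser and the hand lens where they are.

Things in the scene. Friction and masses are not known exactly. Their poses are not given: they have to be found in the camera images.
- tin_rim (a point): Centre of the mouth of the blue tin, 52 mm above the drawer floor, z up. The tin is held fast (cannot turn or lift) by a clip: body 76 mm across up to 28 mm high, then a threaded steel neck 43 mm across (50 mm over the thread) up to the mouth. The cartridge stands loosely in a well in the mouth, 34 mm wide, 26 mm deep.
- cap_mid (a point): Deep blue screw cap of the tin, 58 mm across, 60 mm high, hollow, open below, 0.11 kg, with milled sides and a cream stripe from the centre of its flat top towards its +x. The point is its centre, half-way up; z is its axis, up. Screwed on, its underside is 31 mm and its top 91 mm above the drawer floor. Set down, it stands on its open end.
- cap_top (a point): Centre of the cap's top face. Right-hand thread: turned counter-clockwise seen from above the cap comes off. Tight at first (about 0.3 N m, on a rubber ring), then looser, it climbs 15 mm per full turn and stays put between twists; after about 200 degrees (8 mm up) the thread lets go. Not before can it be lifted; then it must go 60 mm straight up to clear the cartridge inside.
- cartridge_mid (a point): Drying cartridge: aluminium tube with orange ends, 30 mm across, 60 mm long, 70 g. The point is its centre, z along its axis. At the start it stands upright in the tin under the cap, its lower 26 mm in the well, its upper 34 mm above the tin's mouth; lift it straight up.
- rule1_mid (a point): White plastic pocket slide rule, 140 x 32 x 10 mm, 60 g, lying flat; the point is its centre (5 mm above what it lies on), x along its length, y across its width, z up. It may be absent (None).
- rule2_mid (a point): White plastic pocket slide rule, 140 x 32 x 10 mm, 60 g, lying flat; the point is its centre (5 mm above what it lies on), x along its length, y across its width, z up. It may be absent (None).
- rule3_mid (a point): White plastic pocket slide rule, 140 x 32 x 10 mm, 60 g, lying flat; the point is its centre (5 mm above what it lies on), x along its length, y across its width, z up. It may be absent (None).
- rule4_mid (a point): White plastic pocket slide rule, 140 x 32 x 10 mm, 60 g, lying flat; the point is its centre (5 mm above what it lies on), x along its length, y across its width, z up. It may be absent (None).
- case: Dark grey instrument case with an orange lid, fixed. Origin: centre of its underside on the drawer floor; x along its length, y across towards the hinge side, z up. Outside 250 (x) x 160 (y) x 72 mm high, walls and floor 6 mm thick; the latch bolt is in the middle of the front (-y). A 6 mm wide, 50 mm high partition at x = -49 mm parts the small compartment (-x end) from the long one. The gasket stands 6 mm above the front rim.
- rule_bay (a point): Centre of the top of the firm foam bed on the floor of the long compartment, axes as the case; the compartment is 165 mm (x) by 148 mm (y), the bed's top 26 mm above the drawer floor and 46 mm below the case's rim. Rules are laid along x (across fits too); they may lie side by side and on one another.
- cartridge_bay (a point): Centre of the floor of the small compartment, axes as the case; 67 mm (x) by 148 mm (y), its floor 6 mm above the drawer floor, 66 mm below the rim. The cartridge may stand or lie in it.
- lid_hinge (a point): Middle of the lid's hinge line, which runs along the case's x at its +y top edge (80 mm from the case's centre, 72 mm above the drawer floor).
- lid_edge (a point): Point on the outside (upper) face of the lid, in the middle of its length, 155 mm from the hinge and 15 mm from the lid's free edge, above the latch: the place to press. The lid is 250 x 170 x 12 mm, 0.22 kg; a steel hasp hangs 29 mm below its free edge when shut.
- case_lid (a joint): Angle of the lid (rad): 0 shut and latched, 1.57 upright, 2.2 fully back. It starts open at 1.95 to 2.15 and hinge friction holds it (down to about 0.8); pushed to 0.6 or less it sinks on to gasket and latch at about 0.06, not latched. Pressing near lid_edge with 8 to 15 N brings it to 0 (stop at -0.016) and the latch catches: let go, it stays under 0.01, else it springs back to about 0.06.
- stapler: Grey steel stapler, 140 x 36 x 55 mm, standing; leave it alone. Origin at the centre of its underside.
- eraser: Beige rubber eraser, 62 x 30 x 15 mm; leave it alone. Origin at the centre of its underside.
- lens: Round brass hand lens, 66 mm across, 10 mm thick, with an 85 mm handle along its -x, lying flat; leave it alone. Origin at the centre of the underside of the ring.

How it is judged (in metres and radians):
On the way, in this order (a step that is already met when the one before it is completed fails the run):
1. The cap is unscrewed and lifted clear of the tin (its centre more than 60 mm from the middle of the tin's mouth) (distance between cap_mid and tin_rim above 0.06 m), for 0.2 s.
2. Every slide rule lies in the long compartment and the cartridge is in the small one (y of rule1_mid in the frame of rule_bay between -0.062 and 0.062 m and z of rule1_mid in the frame of rule_bay between 0 and 0.035 m and (x of rule1_mid in the frame of rule_bay between -0.025 and 0.025 m or (angle between the x axis of rule1_mid and the y axis of rule_bay, either way round below 0.3 rad and x of rule1_mid in the frame of rule_bay between -0.07 and 0.07 m)) and y of rule2_mid in the frame of rule_bay between -0.062 and 0.062 m and z of rule2_mid in the frame of rule_bay between 0 and 0.035 m and (x of rule2_mid in the frame of rule_bay between -0.025 and 0.025 m or (angle between the x axis of rule2_mid and the y axis of rule_bay, either way round below 0.3 rad and x of rule2_mid in the frame of rule_bay between -0.07 and 0.07 m)) and y of rule3_mid in the frame of rule_bay between -0.062 and 0.062 m and z of rule3_mid in the frame of rule_bay between 0 and 0.035 m and (x of rule3_mid in the frame of rule_bay between -0.025 and 0.025 m or (angle between the x axis of rule3_mid and the y axis of rule_bay, either way round below 0.3 rad and x of rule3_mid in the frame of rule_bay between -0.07 and 0.07 m)) and y of rule4_mid in the frame of rule_bay between -0.062 and 0.062 m and z of rule4_mid in the frame of rule_bay between 0 and 0.035 m and (x of rule4_mid in the frame of rule_bay between -0.025 and 0.025 m or (angle between the x axis of rule4_mid and the y axis of rule_bay, either way round below 0.3 rad and x of rule4_mid in the frame of rule_bay between -0.07 and 0.07 m)) and x of cartridge_mid in the frame of cartridge_bay between -0.028 and 0.028 m and y of cartridge_mid in the frame of cartridge_bay between -0.065 and 0.065 m and z of cartridge_mid in the frame of cartridge_bay between 0.005 and 0.042 m), for 0.2 s.
3. The lid is shut and latched (value of joint case_lid below 0.015 rad), for 0.3 s.
At the end, for the whole second after the job is handed in: Every rule present lies in the long compartment (centre within 25 mm of its middle along the case, 70 mm if laid across it), the cartridge in the small one (within 28 mm along); the lid stays latched (under 0.015 rad); the cap rests on the drawer floor, 64 mm or more from the tin's axis (all of step 2 and value of joint case_lid below 0.015 rad and velocity of joint case_lid below 0.05 rad/s and height (world z) of cap_mid below 0.034 m and horizontal distance between cap_mid and tin_rim above 0.064 m and world x of cap_mid between 0.24 and 0.84 m and world y of cap_mid between -0.55 and 0.55 m and linear speed of cap below 0.02 m/s); the robot touches nothing.
It fails at once if The stapler is moved more than 30 mm (distance of stapler from where it was at the start of the episode above 0.03 m).
It fails at once if The eraser is moved more than 30 mm (distance of eraser from where it was at the start of the episode above 0.03 m).
It fails at once if The lens is moved more than 30 mm (distance of lens from where it was at the start of the episode above 0.03 m).
Of rule1, rule2, rule3, rule4 only 2 to 3 are there at a start; the rules pass over those that are not, and their reading is None.
At some moment in a run one of rule1, rule2, rule3, rule4 may be knocked a few centimetres aside while the robot is not near it.
It also fails if it takes over 210 s, if anything falls off the work surface, if the arm or the gripper's body presses on something with over 40 N, if the wrist force passes 120 N, or if a joint passes its speed limit or range.

ROBOT

A 6-joint arm with a two-finger parallel gripper is mounted at the origin on the work surface. World frame = base frame: x ahead of the robot, y to its left, z up, the work surface at z = 0. Lengths are in mm, angles in degrees, forces in N, time in s.
With the tool pointing down it reaches from about 300 to 850 mm from the base axis. Payload 4.2 kg.
Tool frame: the origin (TCP) lies midway between the tips of the shut fingers; the grasp point (between the pads) lies 19 mm behind it (env.grip_depth is the distance from the TCP to the grasp point, in mm); z points along the fingers, y is the line along which they close (so a half turn about z gives the same grasp; the last joint's range is limited). The gripper opens to 91 mm and grips with 3 to 60 N. Pads are 32 mm wide; open, the fingers measure 118 mm over their backs; the gripper's body (76 mm by 178 mm) begins 60 mm behind the grasp point.
Start: joints at [-1.146, 18.312, 89.639, -0, 72.044, -1.146], TCP at [575.016, 0, 213.976] pointing down, gripper open.
Joint ranges: [-177.97, 177.97], [-48.28, 115.42], [12.27, 149.76], [-77.06, 257.06], [2.81, 150.46], [-146.56, 146.56]. Speed limits (degrees/s): [147.25, 147.25, 180, 180, 180, 180].

INTERFACE

Orientations are given as [roll, pitch, yaw] about the fixed x, y, z axes, in that order (R = Rz(yaw) Ry(pitch) Rx(roll)).
In Python, from workcell import env, eyes gives the robot as it stands.
- The arm moves only by the tool send_rows, never from a script. Its argument "motion" is a list of rows, each a list of 7 numbers: the shift along the world's x, y, z normalised to -1 to 1, where 1 is 0.5 m, then the turn, a rotation vector about the world's x, y, z normalised to -1 to 1, where 1 is 60 degrees, then the opening, from -1 (shut) to 1 (fully open). A call has 1 to 20 rows; each row is the pose to reach, as a shift and turn from the pose commanded when the call began; what a row does not reach only later rows make up. A row lasts 1/8 s, in which the tool goes at most 62.5 mm and 10.7 degrees, less where a joint would pass 70% of its speed; a pose out of reach is approached as far as the arm can. A call with a number of a shift or a turn outside -1 to 1 is refused whole. A call with a gripper value outside its range is refused whole. The fingers move at their own pace and stop on an object; "squeeze" is the grip in N (left out, the last holds). Time passes only in rows, so rows that repeat a pose let the fingers close. It gives the time, the measured TCP pose, the force, the opening and the grip force at its end, in the units of the state.
- env.state(): the state, without advancing time (a new reading comes with each control period).
- eyes.grab_frame(name): name is "scene" or "side" or "wrist"; returns a dict with "pixels" (400x640x3 uint8, red, green, blue), "depth" (400x640 float32, mm along the optical axis (not along the pixel's ray), 0 where there is no reading), "fx", "fy", "cx", "cy" (pixels), "R" (3x3) and "t" (3): a world point X has camera coordinates R X + t; the wrist camera has in their place "T_tool_cam" (4x4, takes a point from camera to tool coordinates, whose origin is the TCP and whose axes are the flange's). Camera axes: x right, y down, z forward; pixel columns grow to the right and rows downward; lengths in mm; the calibration is good to about 2 mm. A picture is of the moment at which its call begins: read the wrist's pose just before it.
- env.job_done(): hands the job in; it is judged then, once.
The state is a dict: "time_s": time; "qpos": joint angles; "qvel": joint speeds; "effort": joint torques, N m; "ee_pos": TCP position; "ee_rot": TCP orientation; "force": force on the tool from outside, world axes, zero at the start; "torque": the same for the moment, N m; "gripper_width": finger opening in mm; "gripper_force": force on a finger pad.
Only numpy, scipy, OpenCV 4.12 (cv2) and the standard library are available. Lean on these libraries where they do the work, as an engineer would, in place of code of your own. Each camera call takes 0.05 s, during which the arm holds its last target. There are 200 camera calls.

## Working session

There is one attempt and no reset: what is moved stays moved. The work goes in short steps, Python scripts to look and compute and a tool call to move; the robot and the scene stay as the last step left them, time stands still between calls to the robot, and variables do not carry over. Pictures are saved under pics/ and viewed, at most 14 in all, crops included, and the job is handed in when it is done.

Besides the shell and the picture viewer there is one more tool, called after "Call:" as name(argument=value, ...) on one line, values as JSON. send_rows: Moves the arm, as the interface text tells. Its arguments: {"type":"object","properties":{"motion":{"type":"array"},"squeeze":{"type":"number"}},"required":["motion"]}

```bash
mkdir -p pics; ls; cat > h.py <<'E'
import numpy as np, cv2, sys
from workcell import env, eyes
from scipy.spatial.transform import Rotation as Ro
def grab(name, save=None):
    s=env.state(); f=eyes.grab_frame(name)
    if save: cv2.imwrite(f'pics/{save}.png', f['pixels'][:,:,::-1])
    if name=='wrist':
        T=np.eye(4); T[:3,:3]=Ro.from_euler('xyz',s['ee_rot'],degrees=True).as_matrix(); T[:3,3]=s['ee_pos']
        W=T@np.array(f['T_tool_cam'])
    else:
        W=np.eye(4); R=np.array(f['R']); W[:3,:3]=R.T; W[:3,3]=-R.T@np.array(f['t'])
    f['W']=W; return f
def cloud(f):
    d=f['depth'].astype(float); v,u=np.mgrid[:d.shape[0],:d.shape[1]]
    P=np.stack([(u-f['cx'])/f['fx']*d,(v-f['cy'])/f['fy']*d,d],-1)
    P=P@f['W'][:3,:3].T+f['W'][:3,3]; P[d==0]=np.nan; return P
def onplane(f,u,v,z):
    r=f['W'][:3,:3]@np.array([(u-f['cx'])/f['fx'],(v-f['cy'])/f['fy'],1.]); o=f['W'][:3,3]
    return o+r*(z-o[2])/r[2]
E
python3 - <<'E'
from h import *
for n in ['scene','side','wrist']:
    f=grab(n,n+'0'); P=cloud(f); np.savez(f'/tmp/{n}0.npz',P=P,px=f['pixels'])
    print(n,f['W'].round(2).tolist(),f['fx'],f['fy'],f['cx'],f['cy'])
print(env.state())
E
```

```text
pics
scene [[-0.09, 0.82, -0.57, 1459.86], [1.0, 0.07, -0.05, 103.26], [-0.0, -0.57, -0.82, 1366.3], [0.0, 0.0, 0.0, 1.0]] 489.07336470151546 489.07336470151546 322.0365698262686 204.96519798866646
side [[0.68, -0.47, 0.56, -31.17], [-0.73, -0.43, 0.53, -586.82], [-0.01, -0.77, -0.64, 804.05], [0.0, 0.0, 0.0, 1.0]] 399.7552091180153 399.7552091180153 314.33874033335513 198.91900400817948
wrist [[1.0, -0.0, -0.0, 575.35], [-0.0, -0.96, -0.3, 84.52], [-0.0, 0.3, -0.96, 385.22], [0.0, 0.0, 0.0, 1.0]] 331.77800173187455 331.77800173187455 317.4886398834816 197.96445595110976
{'time_s': 0.15, 'qpos': array([-1.14692914e+00,  1.83433938e+01,  8.96895107e+01,  1.21488956e-03,
        7.20441863e+01, -1.14634888e+00]), 'qvel': array([ 0.00288944, -0.0308787 , -0.21534587, -0.13268922, -0.02063708,
        0.04056113]), 'effort': array([-5.72294630e-04, -4.12774551e+01, -2.32154489e+01,  7.26667210e-02,
        4.33494255e-02, -9.00343002e-05]), 'ee_pos': array([5.74625323e+02, 4.86841089e-03, 2.13317434e+02]), 'ee_rot': array([-1.79922948e+02, -2.69727843e-03,  8.99990426e+01]), 'force': array([-0.82929348,  0.10306559, -0.29182802]), 'torque': array([ 0.03422001,  0.00739992, -0.03640925]), 'gripper_force': 0.0, 'gripper_width': 91.3242646274072}
```

View pics/scene0.png

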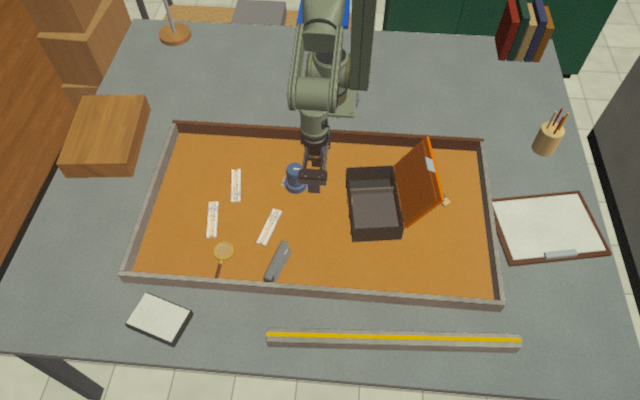

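View pics/side0.png

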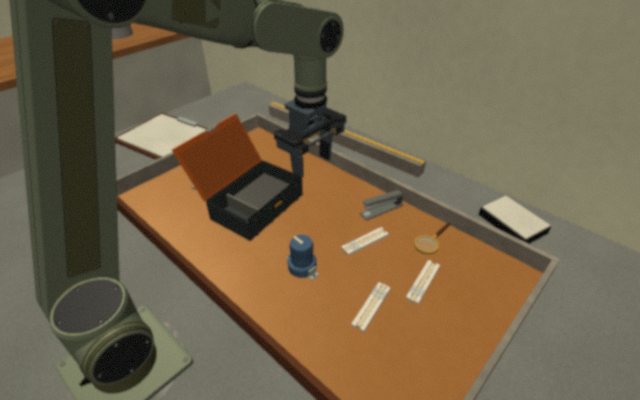

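```bash
cat > meas.py <<'E'
from h import *
def rules(P,px,zmax=22):
    hsv=cv2.cvtColor(px,cv2.COLOR_RGB2HSV).astype(int)
    z=P[:,:,2]; x=P[:,:,0]; y=P[:,:,1]
    m=((hsv[:,:,1]<75)&(hsv[:,:,2]>120)&(z<zmax)&(z>-8)&(x>250)&(x<830)&(abs(y)<540)).astype(np.uint8)
    m=cv2.morphologyEx(m,cv2.MORPH_CLOSE,np.ones((5,5),np.uint8))
    n,l,st,c=cv2.connectedComponentsWithStats(m)
    for i in range(1,n):
        if st[i,4]<60: continue
        q=P[l==i][:,:2].astype(np.float32); q=q[~np.isnan(q[:,0])]
        (cx,cy),(w,h),a=cv2.minAreaRect(q)
        if w<h: a+=90; w,h=h,w
        print('rule?',c[i].round(),round(cx),round(cy),'size',round(w),round(h),'ang',round((a+90)%180-90,1),'z',np.nanmedian(z[l==i]).round(1))
E
python3 - <<'E'
from meas import *
for n in ['scene','side']:
    d=np.load(f'/tmp/{n}0.npz'); P,px=d['P'],d['px']; print(n); rules(P,px)
    hsv=cv2.cvtColor(px,cv2.COLOR_RGB2HSV).astype(int); x,y,z=P[:,:,0],P[:,:,1],P[:,:,2]
    ins=(x>250)&(x<850)&(abs(y)<560)
    blue=(hsv[:,:,0]>100)&(hsv[:,:,0]<125)&(hsv[:,:,1]>110)&ins
    top=blue&(z>84)&(z<97); q=P[top]
    print('captop',len(q),np.nanmean(q,0).round(1), (q.min(0)+q.max(0))/2, np.ptp(q,axis=0))
    # case rim
    dark=(hsv[:,:,2]<95)&ins&(z>66)&(z<79)&(y>60)&(x>400)
    r=cv2.minAreaRect(P[dark][:,:2].astype(np.float32)); print('rim',dark.sum(),r)
    lid=(hsv[:,:,0]<15)&(hsv[:,:,1]>170)&(z>90)&(y>60)&ins
    q=P[lid]; 
    if len(q): print('lid',len(q),q.min(0).round(),q.max(0).round(),'zmax pts',q[q[:,2]>np.nanpercentile(q[:,2],97)].mean(0).round())
    fl=(hsv[:,:,0]<20)&(hsv[:,:,1]>150)&ins&(abs(z)<15); print('floor z',np.nanmedian(z[fl]))
E
```

```text
scene
rule? [236. 185.] 464 -292 size 148 34 ang 11.1 z 10.0
rule? [212. 219.] 611 -344 size 145 37 ang 8.4 z 9.6
rule? [269. 227.] 625 -152 size 143 39 ang -14.8 z 9.9
rule? [282. 263.] 762 -92 size 121 16 ang -17.6 z 8.2<stdin>:8: RuntimeWarning: Mean of empty slice
Traceback (most recent call last):
ValueError: zero-size array to reduction operation minimum which has no identity
```

```bash
python3 -c "
import cv2
im=cv2.imread('pics/scene0.png')[110:310,120:510]; cv2.imwrite('pics/scene0c.png',cv2.resize(im,None,fx=2,fy=2,interpolation=cv2.INTER_CUBIC))"
```

```text
(no output)
```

View pics/scene0c.png

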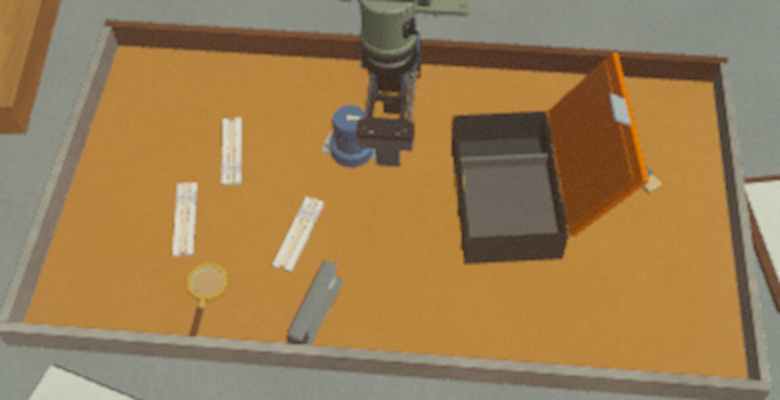

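```bash
python3 - <<'E'
from meas import *
for n in ['scene','side']:
    d=np.load(f'/tmp/{n}0.npz'); P,px=d['P'],d['px']; print(n)
    if n=='side': rules(P,px)
    hsv=cv2.cvtColor(px,cv2.COLOR_RGB2HSV).astype(int); x,y,z=P[:,:,0],P[:,:,1],P[:,:,2]
    ins=(x>250)&(x<850)&(abs(y)<560)
    u,v=(297,168) if n=='scene' else (301,240)
    print(px[v,u],hsv[v,u],P[v,u])
    bl=(px[:,:,2].astype(int)>px[:,:,0]+25)&ins
    for lo,hi in((5,24),(40,85),(86,99)):
        q=P[bl&(z>lo)&(z<hi)&(y<10)&(y>-200)]
        if len(q): print('blue',lo,len(q),q.min(0).round(1),q.max(0).round(1),q.mean(0).round(1))
    dark=(hsv[:,:,2]<110)&ins&(z>67)&(z<78)&(y>60)&(x>400)
    q=P[dark]; print('rim',dark.sum(),cv2.minAreaRect(q[:,:2].astype(np.float32)),q.min(0).round(),q.max(0).round())
    lid=(px[:,:,0].astype(int)>2*px[:,:,2])&(z>75)&(y>60)&ins
    q=P[lid]; q3=q[q[:,2]>np.percentile(q[:,2],97)]
    print('lid',len(q),q.min(0).round(),q.max(0).round(),'top',q3.mean(0).round(),q3.min(0).round(),q3.max(0).round())
    c=q.mean(0); w,V=np.linalg.eigh(np.cov((q-c).T)); print('lid normal',V[:,0].round(3),c.round())
E
```

```text
scene
[190 179 158] [ 20  43 190] [440.72699097 -75.79566763  90.0535116 ]
blue 5 17 [ 447.2 -116.5   14.5] [477.9 -52.6  23.5] [467.9 -75.1  21.2]
blue 86 112 [ 421.8 -108.7   86.2] [471.7 -62.4  98. ] [446.2 -88.   91.9]
rim 344 ((523.5848388671875, 184.49893188476562), (251.871337890625, 164.07139587402344), 8.108461380004883) [400.  91.  67.] [657. 279.  78.]
lid 2825 [371. 101.  75.] [635. 379. 236.] top [502. 338. 226.] [456. 324. 220.] [599. 366. 236.]
lid normal [-0.134  0.816 -0.562] [514. 313. 153.]
side
rule? [364. 241.] 623 -152 size 142 34 ang -14.4 z 10.3
rule? [422. 282.] 613 -343 size 144 32 ang 9.1 z 10.4
rule? [371. 306.] 465 -292 size 139 33 ang 10.0 z 10.6
[148 145 127] [ 26  36 148] [447.39924214 -81.43775592  93.65459972]
blue 5 31 [ 405.7 -117.4   12.7] [425.3 -79.4  23.9] [ 413.2 -100.5   20.4]
blue 40 24 [ 416.3 -112.    41.4] [435.9 -72.5  84.8] [ 425.7 -104.1   59.3]
blue 86 206 [ 416.1 -113.3   86.4] [465.5 -64.7  96.2] [437.9 -92.   92.4]
rim 675 ((521.73583984375, 184.66531372070312), (251.55282592773438, 172.50743103027344), 7.773131847381592) [400.  85.  67.] [657. 281.  78.]
lid 4163 [374. 160.  75.] [649. 368. 229.] top [490. 348. 214.] [375. 329. 211.] [616. 368. 229.]
lid normal [-0.105  0.827 -0.553] [494. 304. 146.]
```

Call:
send_rows(motion=[[-0.264,-0.176,0.03,0,0,-1,1],[-0.264,-0.176,0.03,0,0,-1,1],[-0.264,-0.176,0.03,0,0,-1,1],[-0.264,-0.176,0.03,0,0,-1,1],[-0.264,-0.176,0.03,0,0,-1,1],[-0.264,-0.176,0.03,0,0,-1,1]], squeeze=45)

```text
time_s: 0.9
ee_pos: [442.7, -88.1, 228.9]
ee_rot: [-180.0, 0.0, 29.7]
force: [0.9, 0.3, 0.2]
gripper_width: 91.4
gripper_force: 0.0
```

Call:
send_rows(motion=[[0,0,0,0,0,-0.83,1],[0,0,0,0,0,-0.83,1],[0,0,0,0,0,-0.83,1],[0,0,0,0,0,-0.83,1],[0,0,0,0,0,-0.83,1],[0,0,0,0,0,-0.83,1]])

```text
time_s: 1.65
ee_pos: [442.8, -88.0, 228.8]
ee_rot: [180.0, 0.0, -19.7]
force: [-0.1, -0.4, 0.4]
gripper_width: 91.3
gripper_force: 0.0
```

```bash
cat > cap.py <<'E'
from meas import *
f=grab('wrist','w'+sys.argv[1]); P=cloud(f); px=f['pixels']
s=env.state(); print(s['time_s'],s['ee_pos'].round(1),s['ee_rot'].round(1),s['qpos'].round(1))
lo,hi=float(sys.argv[2]),float(sys.argv[3])
m=(P[:,:,2]>lo)&(P[:,:,2]<hi)&(np.hypot(P[:,:,0]-s['ee_pos'][0],P[:,:,1]-s['ee_pos'][1])<60)
m=m.astype(np.uint8); n,l,st,c=cv2.connectedComponentsWithStats(m); i=1+np.argmax(st[1:,4]); q=P[l==i]
print(len(q),q.min(0).round(1),q.max(0).round(1),'circ',cv2.minEnclosingCircle(q[:,:2].astype(np.float32)),'z',np.median(q[:,2]).round(1))
E
python3 cap.py cap1 86 98
```

```text
1.7 [442.9 -88.  228.8] [180.    0.  -19.7] [-12.7   6.5 103.1  -0.   70.4  97. ]
2652 [ 417.5 -113.6   86. ] [474.  -56.3  96.1] circ ((445.1821594238281, -85.07904052734375), 28.976871490478516) z 92.9
```

View pics/wcap1.png

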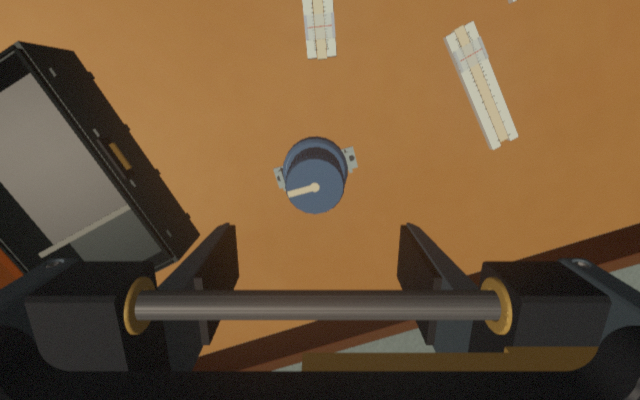

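Call:
send_rows(motion=[[0.005,0.006,-0.05,0,0,0,1],[0.005,0.006,-0.15,0,0,0,1],[0.005,0.006,-0.25,0,0,0,1],[0.005,0.006,-0.33,0,0,0,1],[0.005,0.006,-0.362,0,0,0,1],[0.005,0.006,-0.362,0,0,0,0],[0.005,0.006,-0.362,0,0,0,-1],[0.005,0.006,-0.362,0,0,0,-1],[0.005,0.006,-0.362,0,0,0,-1],[0.005,0.006,-0.362,0,0,0,-1],[0.005,0.006,-0.362,0,0,0,-1]])

```text
time_s: 3.08
ee_pos: [446.1, -85.1, 48.6]
ee_rot: [-180.0, -0.1, -19.8]
force: [0.8, -0.5, 4.6]
gripper_width: 57.9
gripper_force: 45.0
```

Call:
send_rows(motion=[[0,0,0,0,0,0.1,-1],[0,0,0.001,0,0,0.2,-1],[0,0,0.002,0,0,0.35,-1],[0,0,0.002,0,0,0.5,-1],[0,0,0.003,0,0,0.65,-1],[0,0,0.004,0,0,0.8,-1],[0,0,0.005,0,0,1,-1],[0,0,0.005,0,0,1,-1]])

```text
time_s: 4.08
ee_pos: [445.4, -85.0, 50.4]
ee_rot: [-180.0, 0.0, 40.1]
force: [0.5, -0.0, 1.1]
gripper_width: 57.8
gripper_force: 45.0
```

Call:
send_rows(motion=[[0,0,0,0,0,0.1,-1],[0,0,0.001,0,0,0.2,-1],[0,0,0.002,0,0,0.35,-1],[0,0,0.002,0,0,0.5,-1],[0,0,0.003,0,0,0.65,-1],[0,0,0.004,0,0,0.8,-1],[0,0,0.005,0,0,1,-1],[0,0,0.005,0,0,1,-1]])

```text
time_s: 5.08
ee_pos: [444.7, -84.3, 52.5]
ee_rot: [-179.9, -0.1, 100.0]
force: [-0.5, 2.6, -0.6]
gripper_width: 57.9
gripper_force: 45.0
```

Call:
send_rows(motion=[[0,0,0,0,0,0.1,-1],[0,0,0.001,0,0,0.2,-1],[0,0,0.002,0,0,0.35,-1],[0,0,0.002,0,0,0.5,-1],[0,0,0.003,0,0,0.65,-1],[0,0,0.004,0,0,0.8,-1],[0,0,0.005,0,0,1,-1],[0,0,0.005,0,0,1,-1]])

```text
time_s: 6.08
ee_pos: [443.2, -84.6, 54.8]
ee_rot: [-179.9, -0.3, 160.0]
force: [-4.5, 1.0, 0.3]
gripper_width: 57.9
gripper_force: 45.0
```

Call:
send_rows(motion=[[0,0,0,0,0,0.1,-1],[0,0,0.001,0,0,0.2,-1],[0,0,0.002,0,0,0.35,-1],[0,0,0.002,0,0,0.5,-1],[0,0,0.003,0,0,0.6,-1],[0,0,0.003,0,0,0.7,-1],[0,0,0.003,0,0,0.7,-1]])

```text
time_s: 6.95
ee_pos: [443.2, -85.5, 56.5]
ee_rot: [179.9, -0.3, -158.0]
force: [-5.2, -1.9, 1.1]
gripper_width: 57.6
gripper_force: 45.0
```

Call:
send_rows(motion=[[0,0,0.006,0,0,0,-1],[0,0,0.012,0,0,0,-1],[0,0,0.012,0,0,0,-1]])

```text
time_s: 7.32
ee_pos: [445.0, -84.9, 63.2]
ee_rot: [179.9, -0.0, -157.9]
force: [-5.4, 0.8, 2.6]
gripper_width: 57.9
gripper_force: 45.0
```

Call:
send_rows(motion=[[0,0,0.1,0,0,0,-1],[0,0,0.18,0,0,0,-1],[0,0,0.18,0,0,0,-1],[-0.05,-0.06,0.18,0,0,-0.2,-1],[-0.1,-0.12,0.18,0,0,-0.4,-1],[-0.15,-0.18,0.18,0,0,-0.6,-1],[-0.19,-0.23,0.15,0,0,-0.8,-1],[-0.19,-0.23,0.08,0,0,-1,-1],[-0.19,-0.23,0,0,0,-1,-1],[-0.19,-0.23,-0.05,0,0,-1,-1],[-0.19,-0.23,-0.075,0,0,-1,-1],[-0.19,-0.23,-0.084,0,0,-1,-1],[-0.19,-0.23,-0.084,0,0,-1,-1]])

```text
time_s: 8.95
ee_pos: [351.1, -200.3, 21.2]
ee_rot: [180.0, 0.1, 142.2]
force: [-0.1, -0.4, 0.0]
gripper_width: 57.8
gripper_force: 45.0
```

Call:
send_rows(motion=[[0,0,-0.004,0,0,0,-1],[0,0,-0.006,0,0,0,-1],[0,0,-0.007,0,0,0,-1],[0,0,-0.007,0,0,0,-1]])

```text
time_s: 9.45
ee_pos: [350.6, -200.0, 17.6]
ee_rot: [180.0, 0.0, 142.2]
force: [-0.7, -0.0, -0.5]
gripper_width: 57.6
gripper_force: 45.0
```

Call:
send_rows(motion=[[0,0,-0.003,0,0,0,-1],[0,0,-0.003,0,0,0,0.3],[0,0,-0.003,0,0,0,1],[0,0,-0.003,0,0,0,1],[0,0,0,0,0,0,1],[0,0,0.1,0,0,0,1],[0,0,0.2,0,0,0,1],[0.05,0.06,0.3,0,0,0.3,1],[0.15,0.18,0.36,0,0,0.6,1],[0.188,0.23,0.36,0,0,0.767,1],[0.188,0.23,0.36,0,0,0.767,1],[0.188,0.23,0.36,0,0,0.767,1]])

```text
time_s: 10.95
ee_pos: [444.7, -84.2, 197.4]
ee_rot: [180.0, -0.0, -171.5]
force: [-0.3, 0.1, 0.4]
gripper_width: 90.7
gripper_force: 0.0
```

```bash
python3 cap.py cart1 80 95
```

```text
11.0 [444.5 -84.5 197.4] [ 180.    -0.  -171.5] [ -12.2    8.   106.1   -0.    65.9 -110.7]
908 [ 428.9 -100.1   80.1] [459.2 -70.3  89.4] circ ((444.05694580078125, -85.43285369873047), 15.271668434143066) z 87.1
```

View pics/wcart1.png

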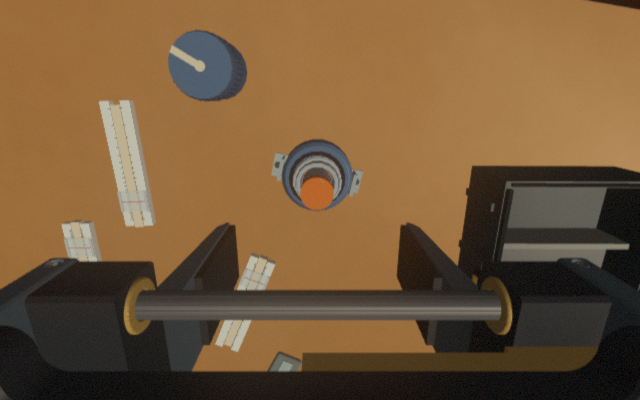

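Call:
send_rows(motion=[[0,-0.002,-0.1,0,0,0,1],[0,-0.002,-0.2,0,0,0,0.5],[0,-0.002,-0.26,0,0,0,0.2],[0,-0.002,-0.275,0,0,0,0],[0,-0.002,-0.275,0,0,0,-1],[0,-0.002,-0.275,0,0,0,-1],[0,-0.002,-0.275,0,0,0,-1],[0,-0.002,-0.275,0,0,0,-1],[0,-0.002,-0.275,0,0,0,-1],[0,-0.002,-0.255,0,0,0,-1],[0,-0.002,-0.2,0,0,0,-1],[0,-0.002,-0.12,0,0,0,-1],[0,-0.002,-0.1,0,0,0,-1]], squeeze=25)

```text
time_s: 12.62
ee_pos: [445.8, -86.3, 149.8]
ee_rot: [-179.9, 0.3, -171.8]
force: [1.2, 0.4, -1.9]
gripper_width: 29.6
gripper_force: 24.9
```

Call:
send_rows(motion=[[-0.01,0.1,0,0,0,0,-1],[-0.01,0.2,0,0,0,0,-1],[-0.01,0.3,0,0,0,0,-1],[-0.01,0.4,0,0,0,0,-1],[-0.01,0.464,0,0,0,0,-1],[-0.01,0.464,0,0,0,0,-1],[-0.01,0.464,-0.08,0,0,0,-1],[-0.01,0.464,-0.15,0,0,0,-1],[-0.01,0.464,-0.2,0,0,0,-1],[-0.01,0.464,-0.211,0,0,0,-1],[-0.01,0.464,-0.211,0,0,0,-1]])

```text
time_s: 14.0
ee_pos: [439.5, 145.3, 42.0]
ee_rot: [-180.0, -0.0, -171.8]
force: [-0.3, -0.3, -0.6]
gripper_width: 29.8
gripper_force: 25.0
```

Call:
send_rows(motion=[[0,0,-0.004,0,0,0,-1],[0,0,-0.004,0,0,0,-0.2],[0,0,-0.004,0,0,0,0],[0,0,-0.004,0,0,0,0.1],[0,0,-0.004,0,0,0,0.1],[0,0,0.1,0,0,0,0.1],[0,0,0.2,0,0,0,0.1],[0.06,0,0.3,0,0,0,0.1],[0.1,-0.02,0.4,0,0,0,0.3],[0.1,-0.02,0.42,0,0,0,0.3],[0.1,-0.02,0.42,0,0,0,0.3]])

```text
time_s: 15.38
ee_pos: [489.0, 136.0, 251.7]
ee_rot: [180.0, -0.0, -171.8]
force: [-0.4, 0.1, 0.2]
gripper_width: 59.2
gripper_force: 0.0
```

```bash
python3 - <<'E'
from meas import *
f=grab('wrist','wcase1'); P=cloud(f); px=f['pixels'].astype(int); s=env.state(); print(s['time_s'],s['ee_pos'].round(1))
x,y,z=P[:,:,0],P[:,:,1],P[:,:,2]
a=np.deg2rad(8); ex=np.array([np.cos(a),np.sin(a)]); ey=np.array([-np.sin(a),np.cos(a)]); D=P[:,:,:2]-np.array([522,183])
X,Y=D@ex,D@ey
or_=(px[:,:,0]>2*px[:,:,2])
near=(abs(X)<140)&(abs(Y)<95)&~or_
m=near&(z>69)&(z<76)
print('rim n',m.sum())
for nm,sel,c,t in (('front',m&(Y<-60)&(abs(X)<110),Y,X),('x- ',m&(X<-100)&(abs(Y)<60),X,Y),('x+',m&(X>100)&(abs(Y)<60),X,Y),('back',m&(Y>60)&(abs(X)<110),Y,X)):
    if sel.sum()>20: print(nm,sel.sum(),np.percentile(c[sel],[2,50,98]).round(1),'slope deg',np.degrees(np.polyfit(t[sel],c[sel],1)[0]).round(2),'z',np.median(z[sel]).round(1))
p=near&(abs(z-50)<3)&(X>-70)&(X<-30)&(abs(Y)<60); print('partition',p.sum(),np.percentile(X[p],[2,50,98]) if p.sum() else '')
b=near&(z>20)&(z<34)&(X>-40)&(X<115)&(abs(Y)<72); print('bed z',np.median(z[b]),X[b].min(),X[b].max(),Y[b].min(),Y[b].max())
c=(X<-52)&(X>-119)&(abs(Y)<70)&(z>55)&(z<80); 
o=or_&(X<-50)&(X>-120)&(abs(Y)<70)&(z>15)&(z<85); print('cart orange',o.sum(),X[o].mean() if o.sum() else '',Y[o].mean() if o.sum() else '',np.median(z[o]) if o.sum() else '')
f=grab('scene'); rules(cloud(f),f['pixels'])
E
```

```text
15.425 [488.3 135.9 250.7]
rim n 1924
front 318 [-80.  -74.6 -73.5] slope deg 0.19 z 73.2
x-  511 [-124.2 -122.  -118.1] slope deg -0.76 z 73.5
back 851 [73.5 75.4 81.1] slope deg 0.03 z 73.6
partition 630 [-51.63572385 -48.74480764 -45.3999284 ]
bed z 27.15818417705617 -39.830141963158994 114.99710322252227 -71.95392218524246 71.99515139694499
cart orange 677 -88.27002174927526 -25.488336483241103 67.03521894803629
rule? [235. 185.] 464 -293 size 149 35 ang 11.1 z 9.7
rule? [212. 219.] 611 -344 size 144 37 ang 9.5 z 9.4
rule? [269. 227.] 625 -152 size 144 39 ang -14.6 z 9.7
rule? [282. 263.] 760 -91 size 121 16 ang -17.4 z 8.3
```

View pics/wcase1.png

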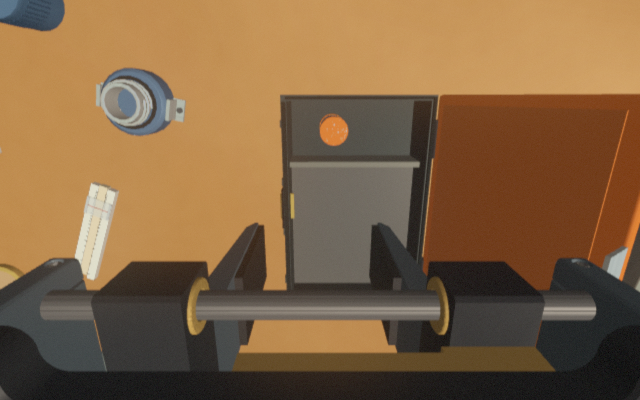

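Call:
send_rows(motion=[[0.06,-0.1,0,0,0,-0.1,1],[0.12,-0.22,0,0,0,-0.2,1],[0.18,-0.34,0,0,0,-0.38,1],[0.24,-0.46,-0.02,0,0,-0.38,1],[0.27,-0.576,-0.1,0,0,-0.38,0.4],[0.27,-0.576,-0.2,0,0,-0.38,0.4],[0.27,-0.576,-0.32,0,0,-0.38,0.4],[0.27,-0.576,-0.42,0,0,-0.38,0.4],[0.27,-0.576,-0.48,0,0,-0.38,0.2],[0.27,-0.576,-0.494,0,0,-0.38,0.2],[0.27,-0.576,-0.494,0,0,-0.38,-1],[0.27,-0.576,-0.494,0,0,-0.38,-1],[0.27,-0.576,-0.494,0,0,-0.38,-1],[0.27,-0.576,-0.494,0,0,-0.38,-1],[0.27,-0.576,-0.494,0,0,-0.38,-1]])

```text
time_s: 17.35
ee_pos: [625.5, -152.2, 6.5]
ee_rot: [180.0, 0.2, 165.4]
force: [0.9, -0.4, 5.7]
gripper_width: 31.4
gripper_force: 25.0
```

Call:
send_rows(motion=[[0,0,0.05,0,0,0,-1],[0,0,0.15,0,0,0,-1],[0,0,0.25,0,0,0,-1],[0,0,0.25,0,0,0,-1]], squeeze=40)

```text
time_s: 17.85
ee_pos: [627.2, -152.8, 134.9]
ee_rot: [-180.0, 0.6, 165.4]
force: [-0.4, -0.1, -0.6]
gripper_width: 31.6
gripper_force: 40.0
```

Call:
send_rows(motion=[[-0.03,0.1,0,0,0,0.1,-1],[-0.06,0.2,0,0,0,0.2,-1],[-0.09,0.32,0,0,0,0.3,-1],[-0.12,0.44,0,0,0,0.377,-1],[-0.124,0.56,0,0,0,0.377,-1],[-0.124,0.621,0,0,0,0.377,-1],[-0.124,0.621,0,0,0,0.377,-1],[-0.124,0.621,-0.08,0,0,0.377,-1],[-0.124,0.621,-0.14,0,0,0.377,-1],[-0.124,0.621,-0.175,0,0,0.377,-1],[-0.124,0.621,-0.188,0,0,0.377,-1],[-0.124,0.621,-0.188,0,0,0.377,-1]])

```text
time_s: 19.35
ee_pos: [562.3, 157.6, 35.6]
ee_rot: [-180.0, -0.1, -172.0]
force: [-0.5, -0.1, -0.6]
gripper_width: 31.1
gripper_force: 40.0
```

Call:
send_rows(motion=[[0,0,0,0,0,0,-0.1],[0,0,0,0,0,0,-0.1],[0,0,0,0,0,0,-0.1],[0,0,0.1,0,0,0,-0.1],[0,0,0.2,0,0,0,-0.1],[0.02,-0.1,0.25,0,0,0.017,0],[0.04,-0.2,0.25,0,0,0.017,0.4],[0.06,-0.32,0.25,0,0,0.017,0.4],[0.08,-0.44,0.25,0,0,0.017,0.4],[0.1,-0.56,0.25,0,0,0.017,0.4],[0.1,-0.68,0.25,0,0,0.017,0.4],[0.1,-0.8,0.25,0,0,0.017,0.4],[0.1,-0.92,0.22,0,0,0.017,0.4],[0.1,-1,0.18,0,0,0.017,0.4],[0.1,-1,0.18,0,0,0.017,0.4]])

```text
time_s: 21.22
ee_pos: [610.9, -343.9, 123.6]
ee_rot: [179.9, -0.2, -171.2]
force: [-0.7, 0.6, 1.0]
gripper_width: 63.8
gripper_force: 0.0
```

```bash
python3 - <<'E'
from meas import *
f=grab('scene','s2'); P=cloud(f); rules(P,f['pixels'],45); print(env.state()['ee_pos'])
f=grab('wrist'); rules(cloud(f),f['pixels'])
E
```

```text
rule? [235. 185.] 464 -293 size 150 34 ang 10.8 z 9.4
rule? [296. 182.] 453 -84 size 101 60 ang -82.5 z 28.7
rule? [364. 211.] 553 159 size 140 38 ang 8.2 z 35.8
rule? [212. 220.] 612 -343 size 141 37 ang 8.5 z 9.6
rule? [279. 266.] 767 -98 size 129 27 ang -19.2 z 9.4
[ 611.75287421 -342.19603614  124.88695071]
rule? [407.  58.] 493 -287 size 89 35 ang 10.1 z 11.1
rule? [614.  27.] 442 -128 size 26 14 ang -2.4 z 5.3
rule? [315. 186.] 612 -344 size 141 32 ang 8.6 z 11.0
rule? [357. 326.] 747 -281 size 42 12 ang -81.5 z 8.2
```

Call:
send_rows(motion=[[0,-0.003,-0.1,0,0,0,0.2],[0,-0.003,-0.19,0,0,0,0.2],[0,-0.003,-0.235,0,0,0,0.2],[0,-0.003,-0.244,0,0,0,0.2],[0,-0.003,-0.244,0,0,0,-1],[0,-0.003,-0.244,0,0,0,-1],[0,-0.003,-0.244,0,0,0,-1],[0,-0.003,-0.244,0,0,0,-1],[0,-0.003,-0.244,0,0,0,-1]])

```text
time_s: 22.45
ee_pos: [613.4, -343.3, 5.7]
ee_rot: [-179.9, 0.1, -171.0]
force: [0.0, 1.0, 6.0]
gripper_width: 31.3
gripper_force: 40.0
```

Call:
send_rows(motion=[[0,0,0.06,0,0,0,-1],[0,0,0.16,0,0,0,-1],[0,0.05,0.25,0,0,0,-1],[-0.02,0.15,0.27,0,0,0,-1],[-0.04,0.27,0.27,0,0,0,-1],[-0.06,0.39,0.27,0,0,0,-1],[-0.08,0.51,0.27,0,0,0,-1],[-0.1,0.63,0.27,0,0,0,-1],[-0.11,0.75,0.27,0,0,0,-1],[-0.11,0.85,0.27,0,0,0,-1],[-0.11,0.9,0.27,0,0,0,-1]])

```text
time_s: 23.82
ee_pos: [557.0, 109.4, 139.1]
ee_rot: [180.0, 0.0, -170.8]
force: [1.1, 0.3, -1.3]
gripper_width: 31.6
gripper_force: 40.0
```

Call:
send_rows(motion=[[0,0.1,0,0,0,-0.017,-1],[0,0.181,0,0,0,-0.017,-1],[0,0.181,-0.04,0,0,-0.017,-1],[0,0.181,-0.12,0,0,-0.017,-1],[0,0.181,-0.18,0,0,-0.017,-1],[0,0.181,-0.2,0,0,-0.017,-1],[0,0.181,-0.205,0,0,-0.017,-1],[0,0.181,-0.205,0,0,-0.017,-1]])

```text
time_s: 24.82
ee_pos: [558.4, 197.7, 37.5]
ee_rot: [180.0, 0.1, -172.0]
force: [0.6, 0.7, -1.2]
gripper_width: 31.4
gripper_force: 40.0
```

Call:
send_rows(motion=[[0,0,0,0,0,0,-0.1],[0,0,0,0,0,0,-0.1],[0,0,0,0,0,0,-0.1],[0,0,0.1,0,0,0,-0.1],[0,0,0.2,0,0,0,-0.1],[-0.02,-0.1,0.25,0,0,0.042,0],[-0.04,-0.2,0.25,0,0,0.042,0.4],[-0.06,-0.32,0.25,0,0,0.042,0.4],[-0.1,-0.44,0.25,0,0,0.042,0.4],[-0.12,-0.56,0.25,0,0,0.042,0.4],[-0.15,-0.68,0.25,0,0,0.042,0.4],[-0.186,-0.8,0.25,0,0,0.042,0.4],[-0.186,-0.92,0.22,0,0,0.042,0.4],[-0.186,-0.979,0.18,0,0,0.042,0.4],[-0.186,-0.979,0.18,0,0,0.042,0.4]])

```text
time_s: 26.7
ee_pos: [463.4, -293.3, 125.0]
ee_rot: [179.9, -0.1, -169.6]
force: [0.2, 0.6, -0.1]
gripper_width: 63.9
gripper_force: 0.0
```

```bash
python3 - <<'E'
from meas import *
f=grab('scene','s3'); P=cloud(f); rules(P,f['pixels'],45); print(env.state()['ee_pos'],env.state()['qpos'].round())
f=grab('wrist'); rules(cloud(f),f['pixels'])
im=cv2.imread('pics/s3.png')[110:310,120:510]; cv2.imwrite('pics/s3c.png',cv2.resize(im,None,fx=2,fy=2,interpolation=cv2.INTER_CUBIC))
E
```

```text
rule? [235. 185.] 463 -293 size 150 34 ang 10.6 z 9.1
rule? [296. 182.] 451 -83 size 100 64 ang -75.4 z 30.1
rule? [371. 210.] 547 178 size 147 78 ang 7.7 z 35.5
rule? [279. 266.] 767 -95 size 134 29 ang -23.5 z 11.1
[ 463.90661767 -292.15959865  125.88774899] [ -33.   20.  101.    0.   59. -134.]
rule? [316. 190.] 469 -293 size 144 32 ang 10.1 z 10.9
rule? [494. 198.] 442 -129 size 28 14 ang -7.5 z 5.3
```

View pics/s3c.png

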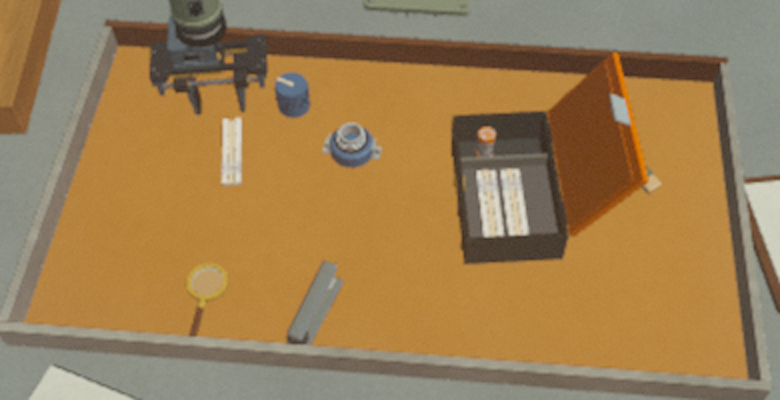

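Call:
send_rows(motion=[[0.008,-0.002,-0.1,0,0,0,0.2],[0.008,-0.002,-0.19,0,0,0,0.2],[0.008,-0.002,-0.235,0,0,0,0.2],[0.008,-0.002,-0.245,0,0,0,0.2],[0.008,-0.002,-0.245,0,0,0,-1],[0.008,-0.002,-0.245,0,0,0,-1],[0.008,-0.002,-0.245,0,0,0,-1],[0.008,-0.002,-0.245,0,0,0,-1],[0.008,-0.002,-0.245,0,0,0,-1],[0.008,-0.002,-0.18,0,0,0,-1],[0.008,-0.002,-0.1,0,0,0,-1],[0.008,-0.002,0,0,0,0,-1],[0.008,-0.002,0.02,0,0,0,-1]])

```text
time_s: 28.42
ee_pos: [470.2, -294.3, 140.1]
ee_rot: [-179.7, 0.3, -169.4]
force: [-0.1, -0.5, -1.2]
gripper_width: 31.6
gripper_force: 40.0
```

Call:
send_rows(motion=[[0.02,0.1,0,0,0,-0.042,-1],[0.05,0.22,0,0,0,-0.042,-1],[0.08,0.34,0,0,0,-0.042,-1],[0.11,0.46,0,0,0,-0.042,-1],[0.14,0.58,0,0,0,-0.042,-1],[0.17,0.7,0,0,0,-0.042,-1],[0.19,0.82,0,0,0,-0.042,-1],[0.19,0.92,0,0,0,-0.042,-1],[0.19,0.942,0,0,0,-0.042,-1],[0.19,0.942,-0.06,0,0,-0.042,-1],[0.19,0.942,-0.13,0,0,-0.042,-1],[0.19,0.942,-0.175,0,0,-0.042,-1],[0.19,0.942,-0.184,0,0,-0.042,-1],[0.19,0.942,-0.184,0,0,-0.042,-1]])

```text
time_s: 30.18
ee_pos: [563.6, 177.4, 44.5]
ee_rot: [-180.0, -0.0, -172.0]
force: [-0.0, 0.3, 0.4]
gripper_width: 31.3
gripper_force: 40.0
```

Call:
send_rows(motion=[[0,0,0,0,0,0,-0.1],[0,0,0,0,0,0,-0.1],[0,0,0,0,0,0,-0.1],[0,0,0.1,0,0,0,-0.1],[0,0,0.2,0,0,0,-0.1],[0,0,0.3,0,0,0,-0.5],[-0.05,-0.1,0.42,0,0,0,-1],[-0.1,-0.15,0.49,0,0,0,-1],[-0.1,-0.15,0.49,0,0,0,-1]])

```text
time_s: 31.3
ee_pos: [513.7, 101.8, 293.8]
ee_rot: [180.0, 0.5, -172.1]
force: [0.8, -0.6, -1.2]
gripper_width: 3.9
gripper_force: 0.0
```

```bash
python3 - <<'E'
from meas import *
f=grab('wrist','wcase2'); P=cloud(f); px=f['pixels'].astype(int); s=env.state(); print(s['time_s'],s['ee_pos'].round(1))
a=np.deg2rad(8); ex=np.array([np.cos(a),np.sin(a)]); ey=np.array([-np.sin(a),np.cos(a)])
for F in (f,grab('scene')):
    P=cloud(F); px=F['pixels'].astype(int); D=P[:,:,:2]-np.array([522,183]); X,Y=D@ex,D@ey; z=P[:,:,2]
    m=(X>-44)&(X<117)&(abs(Y)<72)&(px.min(2)>120)&(z<60)
    for lo,hi in((30,41),(41,52)):
        k=(m&(z>lo)&(z<hi)).astype(np.uint8); n,l,st,c=cv2.connectedComponentsWithStats(cv2.morphologyEx(k,cv2.MORPH_CLOSE,np.ones((3,3),np.uint8)))
        for i in range(1,n):
            if st[i,4]>40: q=l==i; print(lo,st[i,4],'X',np.nanmin(X[q]).round(),np.nanmax(X[q]).round(),'Y',np.nanmin(Y[q]).round(),np.nanmax(Y[q]).round(),'z',np.nanmedian(z[q]).round(1))
    o=(px[:,:,0]>2*px[:,:,2])&(z>80)&(Y>70)&(abs(X)<120)
    q=np.c_[Y[o],z[o]]
    if len(q): print('lid',len(q),q.max(0).round(), 'slope', np.polyfit(q[:,1],q[:,0],1).round(2), np.percentile(z[o],99).round())
E
```

```text
31.35 [513.5 102.2 292.2]
30 1390 X -33.0 106.0 Y -46.0 -15.0 z 36.9
30 1337 X -33.0 106.0 Y -6.0 26.0 z 36.9
41 2400 X -32.0 109.0 Y -27.0 5.0 z 46.9
lid 35323 [178. 230.] slope [ 0.63 31.27] 215.0
30 227 X -35.0 98.0 Y -46.0 -8.0 z 36.0
30 205 X -35.0 95.0 Y -11.0 28.0 z 36.7
41 391 X -35.0 103.0 Y -35.0 26.0 z 45.9
lid 2457 [182. 230.] slope [ 0.64 32.2 ] 217.0
```

View pics/wcase2.png

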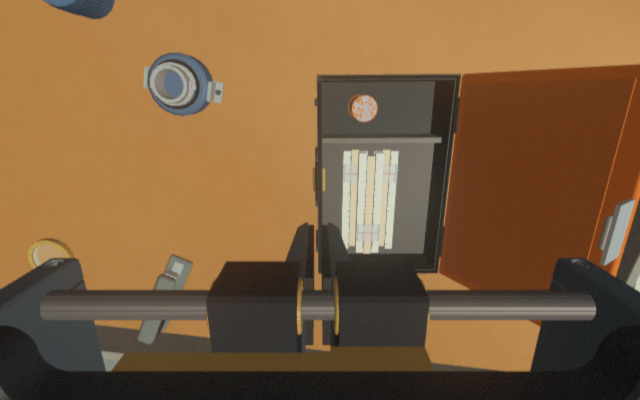

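Call:
send_rows(motion=[[0,0.08,0,0,0,0,-1],[-0.01,0.2,0,0,0,0,-1],[-0.02,0.32,0,0,0,0,-1],[-0.03,0.44,0,0,0,0,-1],[-0.042,0.55,0,0,0,0,-1],[-0.042,0.588,0,0,0,0,-1],[-0.042,0.588,0,0,0,0,-1],[-0.042,0.588,-0.1,0,0,0,-1],[-0.042,0.588,-0.19,0,0,0,-1],[-0.042,0.588,-0.21,0,0,0,-1],[-0.042,0.588,-0.21,0,0,0,-1]])

```text
time_s: 32.78
ee_pos: [493.2, 396.2, 185.0]
ee_rot: [-180.0, 0.0, -172.0]
force: [1.1, -0.8, 0.8]
gripper_width: 0.5
gripper_force: 0.0
```

Call:
send_rows(motion=[[0.004,-0.03,0,0,0,0,-1],[0.008,-0.06,0,0,0,0,-1],[0.013,-0.09,0,0,0,0,-1],[0.017,-0.12,0,0,0,0,-1],[0.021,-0.15,0,0,0,0,-1],[0.025,-0.18,0,0,0,0,-1]])

```text
time_s: 33.52
ee_pos: [505.0, 305.5, 184.2]
ee_rot: [-180.0, -0.0, -172.0]
force: [-0.1, 1.0, 0.6]
gripper_width: 0.1
gripper_force: 0.8
```

Call:
send_rows(motion=[[0.004,-0.03,0,0,0,0,-1],[0.008,-0.06,0,0,0,0,-1],[0.013,-0.09,0,0,0,0,-1],[0.017,-0.12,0,0,0,0,-1],[0.021,-0.15,0,0,0,0,-1],[0.025,-0.18,0,0,0,0,-1],[0.029,-0.21,0,0,0,0,-1],[0.034,-0.245,0,0,0,0,-1]])

```text
time_s: 34.52
ee_pos: [522.2, 183.4, 184.5]
ee_rot: [-180.0, 0.0, -171.9]
force: [0.8, -0.1, -0.3]
gripper_width: 0.1
gripper_force: 0.2
```

```bash
python3 - <<'E'
from meas import *
print(env.state()['ee_pos'],env.state()['force'])
f=grab('side','l1'); P=cloud(f); px=f['pixels'].astype(int)
a=np.deg2rad(8); ex=np.array([np.cos(a),np.sin(a)]); ey=np.array([-np.sin(a),np.cos(a)])
D=P[:,:,:2]-np.array([522,183]); X,Y=D@ex,D@ey; z=P[:,:,2]
o=(px[:,:,0]>1.8*px[:,:,2])&(z>78)&(abs(Y)<130)&(abs(X)<125)
q=np.c_[Y[o],z[o]]; print(len(q),q.min(0),q.max(0),np.polyfit(q[:,0],q[:,1],1))
E
```

```text
[522.15113437 183.37520993 184.54774623] [ 0.83410745 -0.09531971 -0.34833574]
919 [-81.52562274  78.07161537] [ 83.13944413 536.43614915] [ -1.25566608 183.11897927]
```

View pics/l1.png

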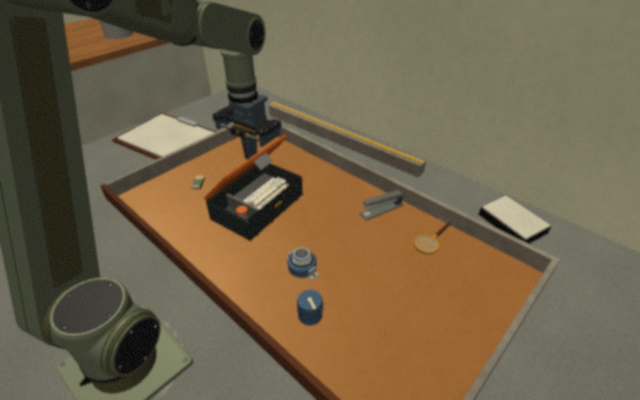

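Call:
send_rows(motion=[[0.003,-0.02,-0.01,0,0,0,-1],[0.006,-0.04,-0.03,0,0,0,-1],[0.01,-0.07,-0.05,0,0,0,-1],[0.014,-0.1,-0.075,0,0,0,-1],[0.018,-0.13,-0.1,0,0,0,-1],[0.021,-0.149,-0.13,0,0,0,-1],[0.021,-0.149,-0.16,0,0,0,-1],[0.021,-0.149,-0.17,0,0,0,-1],[0.021,-0.149,-0.17,0,0,0,-1]])

```text
time_s: 35.7
ee_pos: [532.3, 110.4, 99.1]
ee_rot: [180.0, -0.0, -171.9]
force: [0.2, 0.3, -0.1]
gripper_width: 0.7
gripper_force: 0.0
```

Call:
send_rows(motion=[[0,0,-0.008,0,0,0,-1],[0,0,-0.014,0,0,0,-1],[0,0,-0.02,0,0,0,-1],[0,0,-0.024,0,0,0,-1],[0,0,-0.028,0,0,0,-1],[0,0,-0.028,0,0,0,-1]])

```text
time_s: 36.45
ee_pos: [532.9, 109.6, 86.7]
ee_rot: [-179.9, 0.1, -171.9]
force: [-1.9, -2.3, 5.8]
gripper_width: 0.3
gripper_force: 3.1
```

Call:
send_rows(motion=[[0,0,-0.003,0,0,0,-1],[0,0,-0.006,0,0,0,-1],[0,0,-0.008,0,0,0,-1],[0,0,-0.008,0,0,0,-1]])

```text
time_s: 36.95
ee_pos: [533.0, 109.4, 83.5]
ee_rot: [-179.9, 0.1, -171.9]
force: [-2.2, -2.7, 10.9]
gripper_width: 0.4
gripper_force: 5.7
```

Call:
send_rows(motion=[[0,0,-0.003,0,0,0,-1],[0,0,-0.005,0,0,0,-1],[0,0,-0.005,0,0,0,-1],[0,0,-0.005,0,0,0,-1]])

```text
time_s: 37.45
ee_pos: [533.0, 109.3, 82.2]
ee_rot: [-179.9, 0.1, -171.9]
force: [-4.9, -2.9, 19.7]
gripper_width: 0.8
gripper_force: 9.7
```

Call:
send_rows(motion=[[0,0,0.02,0,0,0,-1],[0,0,0.12,0,0,0,-1],[0,0,0.24,0,0,0,-1],[-0.04,0,0.34,0,0,0,-1],[-0.08,0,0.36,0,0,0,-1],[-0.08,0,0.36,0,0,0,-1]])

```text
time_s: 38.2
ee_pos: [491.4, 110.1, 259.3]
ee_rot: [180.0, 0.0, -171.9]
force: [-0.0, 0.4, -0.1]
gripper_width: 0.4
gripper_force: 0.0
```

```bash
python3 - <<'E'
from meas import *
print(env.state()['ee_pos'])
f=grab('wrist','wend'); g=grab('scene','send')
a=np.deg2rad(8); ex=np.array([np.cos(a),np.sin(a)]); ey=np.array([-np.sin(a),np.cos(a)])
for F in (f,g):
    P=cloud(F); px=F['pixels'].astype(int)
    D=P[:,:,:2]-np.array([522,183]); X,Y=D@ex,D@ey; z=P[:,:,2]
    o=(px[:,:,0]>1.8*px[:,:,2])&(z>70)&(z<120)&(Y<75)&(Y>-88)&(abs(X)<120)
    p=np.polyfit(80-Y[o],z[o],1); print('lid',o.sum(),'slope rad',p.round(4),z[o&(Y<-60)].mean() if (o&(Y<-60)).any() else '')
P=cloud(g);px=g['pixels'].astype(int);z=P[:,:,2]
c=(px[:,:,2]>px[:,:,0]+20)&(z>54)&(z<70)&(abs(P[:,:,0]-350)<60)&(abs(P[:,:,1]+200)<60); print('cap',c.sum(),P[c].mean(0))
rules(P,g['pixels'])
E
```

```text
[491.40135103 110.07301916 259.26837701]
lid 23028 slope rad [-0.     85.5159] 85.51269729673812
lid 2936 slope rad [-3.30000e-03  8.51454e+01] 84.39858561662953
cap 112 [ 357.87131547 -197.50864251   60.01632725]
rule? [282. 263.] 762 -92 size 118 17 ang -16.2 z 8.2
```

View pics/wend.png

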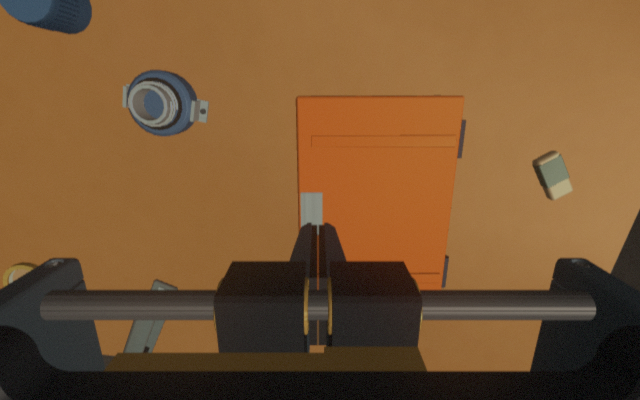

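The lid (image about (380,190)) lies flat, with a slope of 0.000 rad and its face at z = 85, so the latch has held. The cap is standing on the floor, and no rules are left in the drawer.

```bash
python3 -c "
from workcell import env
print(env.job_done())"
```

```text
the job is handed in; nothing more can be done
None
```

The job is handed in: all three rules are in the long compartment, the cartridge stands in the small one, the cap is on the drawer floor clear of the tin, and the lid read flat and latched in the last check; the judge's result was not shown.

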